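Clamp the sound chocolate mould until the clutch slips

TASK

Two of the three pink chocolate moulds on the black baking sheet are damaged: one is too short, one has lost a corner. Leave those two lying and lay the sound one lengthwise on the clamp's white bed, centred between end stop and blue jaw, and let go; then turn the orange thumbscrew clockwise until the mould is pinched and the clutch slips, and stop at that first slip, before it has slipped an eighth of a turn. Do not disturb the other things on the table.

Things in the scene. Friction and masses are not known exactly. Their poses are not given: they have to be found in the camera images.
- whole: the one sound mould: closed pink hard-plastic bar mould, a plain block 140 long (its x) x 50 wide (y) x 45 mm high (z), 0.15 to 0.4 kg, six pale ribs on top, full rectangular outline. Origin: centre of its underside.
- short: damaged mould, same pink and same 50 x 45 mm section, but only 105 mm long (x), four ribs: one end has broken off. Origin: centre of its underside.
- chipped: damaged mould, same pink, 140 (x) x 50 (y) x 45 mm, but one corner (at its +x, +y) is missing over its full height: a notch 32 mm long in x and 24 mm wide in y. Origin: centre of the underside of the undamaged outline.
- sheet: flat black baking sheet without rim, 240 (x) x 340 (y) x 4 mm thick, fixed to the table; the three moulds lie on it side by side along its y, long sides along its x. Origin: centre of its underside.
- clamp: end clamp fixed to the table; its x runs along it towards the thumbscrew. White bed plate x = -105 to 185 mm, 76 mm wide, top at z = 15; aluminium end stop, inner face at x = -80, top at z = 56; facing it the blue moving jaw, top at z = 57; grey drive housing x = 119 to 185, top at z = 55, thumbscrew on it at x = 152. The sides are open. Origin: on its underside, on the centre line.
- bed (a point): point on the bed's top surface, 15 mm above the clamp's origin, same axes. The mould goes on the bed lengthwise along x. The middle of the opening is halfway between end stop (x = -80 mm) and blue face.
- jaw: moving jaw, blue face plate 62 wide x 38 mm high. Origin: on the blue face, 1 mm above the bed, same axes as the clamp. Starts at clamp x = 77 to 69 mm, moves 8 mm towards the end stop (-x) per radian of thumbscrew, meets the 140 mm mould at x = 60 mm. Could go on to 52.5 (too little to reach the short mould). The face is sprung. Stays where it is left.
- wing (a point): centre of the thumbscrew's orange wing, on its vertical axis, 96 mm above the table. The wing is an upright plate 66 long (this point's x) x 18 thick (y) x 42 mm high; pinch it across the 18 mm. Under it a black drum, radius 24 mm, top at 75 mm, and a dark collar, radius 31 mm. Clockwise from above closes the jaw.
- clutch (a joint): slip of the clutch, rad: wing relative to the dark collar, clockwise from above positive; 0 at the start (yellow marks on drum and collar in line), within 0.02 until it slips. Turning takes about 0.12 N m while free; once the sprung jaw meets the mould it rises over about 0.4 rad more to 0.30 N m, where the clutch slips: the wing turns on, collar and jaw stand still.
- nozzle: bystander: steel piping nozzle, cone 44 mm across, 62 mm high, standing on the table
- palette: bystander: palette knife 240 mm long, lying to the right of the clamp
- pastry_brush: bystander: brush 200 mm long, lying to the left of the sheet
- bowl: bystander: steel bowl 150 mm across, 65 mm high
- tin0: bystander: black tart tin with pink top, 156 mm across, 36 mm high
- jar: bystander: amber jar with white cap, 60 mm across, 85 mm high
Things that resemble listed ones, but are neither listed nor needed, are in the scene too. What is shaped like the whole but turquoise or yellow is not meant.

How it is judged:
On the way, in this order (a step that is already met when the one before it is completed fails the run):
1. the sound mould lies on the clamp bed between end stop and jaw, released (y of whole in the frame of clamp between -0.012 and 0.012 m and x of whole in the frame of clamp between -0.018 and 0.012 m and z of whole in the frame of clamp between 0.011 and 0.018 m and angle between the x axis of whole and the x axis of clamp, either way round below 0.12 rad and contact force between the fingers and whole below 0.1 N and linear speed of whole below 0.02 m/s), for 0.2 s.
2. the jaw pinches the mould and the clutch has begun to slip (contact force between jaw and whole above 4 N and value of joint clutch above 0.06 rad), for 0.1 s.
At the end, for the whole second after the job is handed in: The sound mould rests on the bed (within 4 mm), within 12 mm of the clamp centre line and 0.12 rad of its direction, pinched by the jaw with over 4 N; the clutch has slipped by 0.06 to 0.79 rad; the damaged moulds are within 30 mm of their start (all of step 2 and y of whole in the frame of clamp between -0.012 and 0.012 m and x of whole in the frame of clamp between -0.018 and 0.012 m and z of whole in the frame of clamp between 0.011 and 0.018 m and angle between the x axis of whole and the x axis of clamp, either way round below 0.12 rad and value of joint clutch below 0.79 rad and linear speed of whole below 0.02 m/s and distance of each of short, chipped from where it was at the start of the episode below 0.03 m); the robot touches nothing.
It fails at once if the clutch slips an eighth of a turn (0.79 rad) or more (value of joint clutch above 0.79 rad).
It fails at once if a damaged mould is moved by more than 30 mm (distance of any of short, chipped from where it was at the start of the episode above 0.03 m).
It fails at once if a bystander is moved by more than 30 mm (distance of any of nozzle, palette, pastry_brush, bowl, tin0, jar from where it was at the start of the episode above 0.03 m).
It also fails if it takes over 72 s, if anything falls off the work surface, if the arm or the gripper's body presses on something with over 40 N, if the wrist force passes 120 N, or if a joint passes its speed limit or range.

ROBOT

A 6-joint arm with a two-finger parallel gripper is mounted at the origin on the work surface. World frame = base frame: x ahead of the robot, y to its left, z up, the work surface at z = 0. Lengths are in m, angles in rad, forces in N, time in s.
With the tool pointing down it reaches from about 0.35 to 0.8 m from the base axis. Payload 7.3 kg.
Tool frame: the origin (TCP) lies between the finger pads; the fingertips stand 25 mm ahead of it and the grasp point (between the pads) lies 6 mm ahead of it (r.tip_extent is the distance from the TCP to the fingertips, in m); z points along the fingers, y is the direction in which the jaws open and shut (so a half turn about z gives the same grasp; the last joint's range is limited). The gripper opens to 85 mm and grips with 20 to 120 N. Pads are 22 mm wide; open, the fingers measure 114 mm over their backs; the gripper's body (76 mm by 85 mm) begins 54 mm behind the grasp point. The pads swing forward as they close: fully open they stand 13 mm farther back than shut.
Start: joints at [-1.377, 0.342, 1.524, -0, 1.275, -0.146], TCP at [0.175, -0.495, 0.256] pointing down, gripper open.
Joint ranges: [-2.53, 2.53], [-0.77, 2.02], [0.04, 2.7], [-1, 4.14], [0.28, 2.66], [-3.11, 3.11]. Speed limits (rad/s): [2.57, 2.57, 3.14, 3.14, 3.14, 3.14].

INTERFACE

Orientations are given as a unit quaternion [x, y, z, w].
In Python, from workcell import r, command_gripper, optics gives the robot as it stands. The module is installed in compiled form; this text tells all that it offers. Calls block until the motion is done:
- r.reach(position, orientation): joint-space move of the TCP to a pose.
- r.move_straight(position, orientation=None, speed=0.15, max_force=None): straight line of the TCP; orientation=None keeps the orientation; speed is the mean speed in m/s. With max_force (N) it stops when the force on the tool has changed by that much, and returns True; else False.
- r.movej(angles): joint-space move.
- command_gripper(opening, force=None): finger opening in m; force is the grip in N (None keeps the last); returns when the fingers have stopped.
- r.hold(seconds).
- r.solve_ik(position, orientation): joint angles nearest the present ones, or None.
- r.read_state(): the state.
- optics.get_image(name): name is "side" or "top"; returns (picture, depth): 480x640x3 uint8, red, green, blue; 480x640 float32, m along the optical axis (not along the pixel's ray), 0 where there is no reading.
- optics.camera_model(name): a dict with "K" (3x3 intrinsics, pixels), "k1" (the pictures are not rectified: a ray, as slopes to the right and down, at radius r is drawn at 1 + k1 r^2 times it, then the intrinsics apply), "R" (3x3) and "t" (3): a world point X has camera coordinates R X + t. Camera axes: x right, y down, z forward; pixel columns grow to the right and rows downward; lengths in m; the calibration is good to about 2 mm. A picture is of the moment at which its call begins. camera_model takes no time and is no camera call.
A pose or a line that the arm cannot do raises r.PlanningError and nothing moves.
- r.finish_job(): hands the job in, once; it reports no verdict.
The state is a dict: "time_s": time; "joint_positions": joint angles; "dq": joint speeds; "tau": joint torques, N m; "eef_pos": TCP position; "eef_rot": TCP orientation; "contact_force": force on the tool from outside, world axes, zero at the start; "torque": the same for the moment, N m; "grip_width": finger opening in m.
Only numpy, scipy, OpenCV 4.12 (cv2) and the standard library are available. Lean on these libraries where they do the work, as an engineer would, in place of code of your own. Each camera call takes 0.05 s, during which the arm holds its last target. There are 200 camera calls.

## Working session

There is one attempt and no reset: what is moved stays moved. The work goes in short steps, each a Python script; the robot and the scene stay as the last script left them, time stands still between calls to the robot, and variables do not carry over. Pictures are saved under pics/ and viewed, about 8 in all and at most 12, crops included, and the job is handed in when it is done.

```bash
mkdir -p pics; cat > h.py <<'E'
import numpy as np, cv2
from workcell import r, command_gripper, optics
def cloud(name):
    """picture, world points HxWx3 (nan where no depth)"""
    im,d=optics.get_image(name); m=optics.camera_model(name)
    K=np.array(m["K"]);R=np.array(m["R"]);t=np.array(m["t"])
    v,u=np.mgrid[:480,:640]
    x=(u-K[0,2])/K[0,0]; y=(v-K[1,2])/K[1,1]
    rd=np.hypot(x,y); q=rd.copy()
    for _ in range(20): q=rd/(1+m["k1"]*q*q)
    s=np.where(rd>0,q/np.maximum(rd,1e-9),1)
    d=np.where(d>0,d,np.nan)
    c=np.stack([x*s*d,y*s*d,d],-1)
    return im,(c-t)@R
def save(im,n): cv2.imwrite("pics/"+n,im[...,::-1])
E
python3 - <<'E'
from h import *
for n in("top","side"):
    im,P=cloud(n); save(im,n+"0.png"); np.savez(n+"0.npz",im=im,P=P)
    m=optics.camera_model(n); print(n,m["k1"],m["K"],-np.array(m["R"]).T@m["t"])
E
```

```text
top -0.08010886678067959 [[438.54169319   0.         324.35714439]
 [  0.         438.54169319 240.87343544]
 [  0.           0.           1.        ]] [ 0.31457153 -0.00123844  1.19456793]
side -0.008137090646791783 [[508.6753671    0.         314.72792789]
 [  0.         508.6753671  238.35935605]
 [  0.           0.           1.        ]] [-0.06259626  0.90129314  0.73558743]
```

View pics/top0.png

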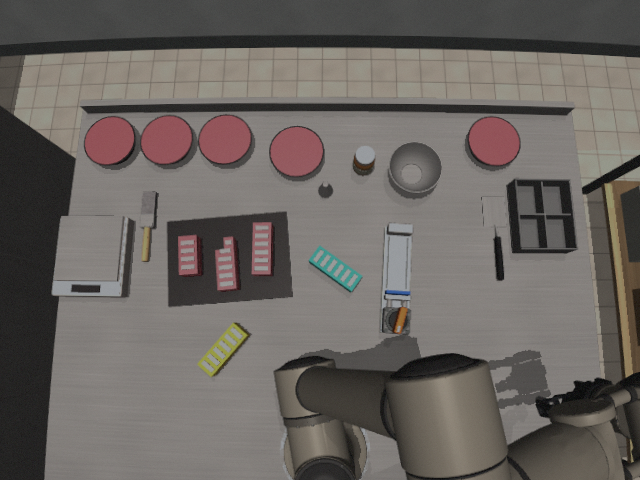

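View pics/side0.png

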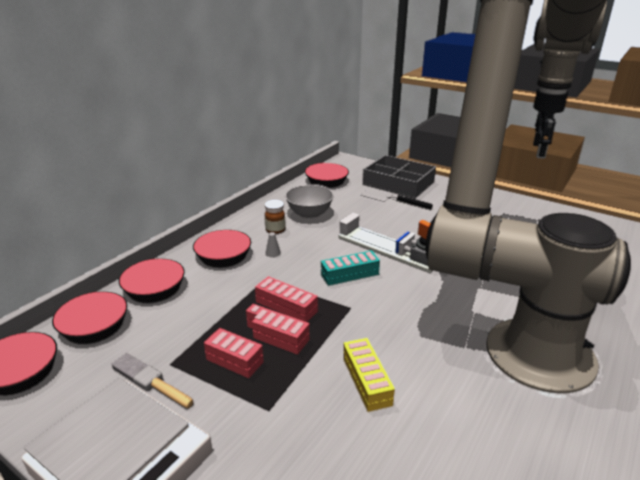

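Three pink candidates in the top view: (188,255) is short, (226,264) has a notch at its upper-left, and (262,249) has the full outline, so it fits "whole". The clamp is at (398,275), with its stop at (400,228) and the wing at (401,320). Next I'll measure and confirm with a crop.

```bash
python3 - <<'E'
from h import *
z=np.load("top0.npz"); im,P=z["im"],z["P"]
hsv=cv2.cvtColor(im,cv2.COLOR_RGB2HSV)
def rect(mask,name):
    pts=P[mask]; pts=pts[np.isfinite(pts).all(1)]
    (c,s,a)=cv2.minAreaRect(pts[:,:2].astype(np.float32)); b=cv2.boxPoints((c,s,a))
    e=max([(b[1]-b[0]),(b[2]-b[1])],key=np.linalg.norm)
    print(name,len(pts),"c",np.round(c,4),"size",np.round(s,3),"long axis",round(np.degrees(np.arctan2(e[1],e[0])),1),"z med",np.round(np.median(pts[:,2]),4))
V,U=np.mgrid[:480,:640]
H=P[...,2]
for n,(u,v,w,h) in dict(short=(188,255,18,30),chip=(226,264,17,36),whole=(262,249,18,36)).items():
    box=(abs(U-u)<w)&(abs(V-v)<h); rect(box&(H>.042)&(H<.06),n)
cl=(abs(U-398)<28)&(V>215)&(V<340)
rect(cl&(H>.01)&(H<.025),"bed")
rect(cl&(H>.045)&(V<245),"stop")
rect(cl&(H>.045)&(H<.065)&(V>300),"housing")
blue=cl&(hsv[...,0]>105)&(hsv[...,0]<130)&(hsv[...,1]>120); rect(blue,"blue")
ora=cl&(hsv[...,0]<20)&(hsv[...,1]>150); rect(ora&(H>.1),"wing top"); rect(ora,"orange")
a=cv2.resize(im[205:310,160:300],None,fx=4,fy=4,interpolation=2); b=cv2.resize(im[215:340,370:430],None,fx=3.36,fy=3.36,interpolation=2)
save(np.hstack([a,b[:420]]),"crop1.png")
E
```

```text
short 775 c [0.5075 0.3686] size [0.107 0.053] long axis 5.2 z med 0.0507
chip 932 c [0.4853 0.2668] size [0.141 0.051] long axis 6.3 z med 0.0507
whole 993 c [0.5266 0.1713] size [0.141 0.051] long axis 0.5 z med 0.0512
bed 1802 c [ 0.4505 -0.1831] size [0.099 0.288] long axis -1.6 z med 0.0168
stop 245 c [ 0.5825 -0.2001] size [0.066 0.026] long axis 85.8 z med 0.0573
housing 277 c [ 0.3449 -0.1831] size [0.068 0.083] long axis -2.6 z med 0.0572
blue 81 c [ 0.4099 -0.1877] size [0.06  0.007] long axis 86.1 z med 0.0562
wing top 163 c [ 0.3368 -0.1828] size [0.019 0.065] long axis -18.3 z med 0.1163
orange 192 c [ 0.3355 -0.1862] size [0.025 0.065] long axis -19.7 z med 0.1156
```

View pics/crop1.png

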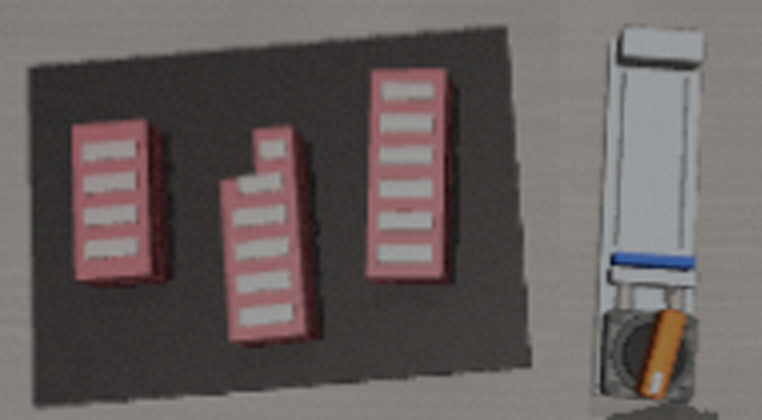

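The crop confirms it: the right-hand mould at (262,249) has six ribs and a full rectangle. The middle one is notched and the left one has four ribs. Measured sizes (141×51, tops at 50 mm) match. The clamp's −x direction is about −4° and its origin is about (0.489, −0.194). The jaw face is near clamp x = +75, so the target is about −2.5 mm. Now the pick.

```bash
cat >> h.py <<'E'
from scipy.spatial.transform import Rotation as Ro
def down(deg): return (Ro.from_euler('z',deg,degrees=True)*Ro.from_euler('x',180,degrees=True)).as_quat()
def st(msg=""):
    s=r.read_state(); print(msg,"t",round(s["time_s"],2),"p",np.round(s["eef_pos"],4),"w",round(s["grip_width"],4),"F",np.round(s["contact_force"],1),"M",np.round(s["torque"],2),"q6",round(s["joint_positions"][5],3)); return s
E
python3 - <<'E'
from h import *
st("start"); print(r.tip_extent, r.read_state()["eef_rot"])
for a in (.5,180.5): print(a,r.solve_ik([.527,.171,.2],down(a)))
for a in (-18,162,-168,12): print(a,r.solve_ik([.337,-.183,.105],down(a)))
q=down(.5)
command_gripper(.08)
r.reach([.527,.171,.16],q); r.move_straight([.527,.171,.040],speed=.12,max_force=8); st("at")
command_gripper(.045,40); st("grip")
r.move_straight([.527,.171,.17],speed=.15); st("lift")
im,P=cloud("top"); save(im[160:360,130:470],"lift.png")
E
```

```text
start t 0.1 p [ 0.1749 -0.4947  0.2557] w 0.0853 F [ 0.1 -0.1 -1.1] M [-0.   -0.02  0.  ] q6 -0.146
0.025 [ 9.85603355e-01  1.69072644e-01 -1.81763744e-05 -6.83170735e-04]
0.5 [ 1.75425064e-01  4.44494488e-01  1.52859297e+00 -4.44089210e-16
  1.16850519e+00  1.73749474e+00]
180.5 [ 0.17542506  0.44449449  1.52859297  0.          1.16850519 -1.40409791]
-18 [-6.98043111e-01  3.09231688e-01  2.09196717e+00 -4.44089210e-16
  7.40393801e-01  1.18691248e+00]
162 [-0.69804311  0.30923169  2.09196717  0.          0.7403938  -1.95468017]
-168 [-0.69804311  0.30923169  2.09196717  0.          0.7403938  -2.47827895]
12 [-6.98043111e-01  3.09231688e-01  2.09196717e+00 -4.44089210e-16
  7.40393801e-01  6.63313706e-01]
at t 4.17 p [0.5275 0.1711 0.0407] w 0.0797 F [-0.  -0.1 -1.1] M [-0.01 -0.01 -0.03] q6 1.738
grip t 4.55 p [0.5274 0.1711 0.0408] w 0.0495 F [-1.   0.2  5.9] M [ 0.01  0.14 -0.01] q6 1.738
lift t 5.57 p [0.5264 0.1709 0.1689] w 0.0495 F [-0.2  0.2 -3.2] M [ 0.06  0.01 -0.02] q6 1.737
```

```bash
python3 - <<'E'
from h import *
q=down(-4); x,y=.4915,-.1938
r.reach([x,y,.17],q); r.move_straight([x,y,.075],speed=.1); st("above")
print(r.move_straight([x,y,.049],speed=.03,max_force=5)); st("down")
command_gripper(.075); st("open")
r.move_straight([x,y,.2],speed=.2)
r.reach([.3,.1,.25],q); st()
im,P=cloud("top"); np.savez("top1.npz",im=im,P=P)
V,U=np.mgrid[:480,:640]; H=P[...,2]
hsv=cv2.cvtColor(im,cv2.COLOR_RGB2HSV)
m=(abs(U-398)<28)&(V>215)&(V<340)&(H>.05)&((hsv[...,0]>165)|(hsv[...,0]<4))&(hsv[...,1]>60)
p=P[m];p=p[np.isfinite(p).all(1)];print(cv2.minAreaRect(p[:,:2].astype(np.float32)),np.median(p[:,2]))
save(cv2.resize(im[215:340,350:450],None,fx=5,fy=4.8*5/4.8,interpolation=2)[:600],"placed.png")
E
```

```text
above t 8.09 p [ 0.4919 -0.194   0.0756] w 0.0496 F [-0.4 -0.7 -1.7] M [ 0.01 -0.07 -0.  ] q6 1.12
True
down t 8.82 p [ 0.4913 -0.1937  0.0518] w 0.0497 F [-1.3  0.5  4.4] M [-0.03 -0.05  0.03] q6 1.12
open t 9.19 p [ 0.4906 -0.1933  0.051 ] w 0.0754 F [ 0.3 -0.1 -0.5] M [ 0.01 -0.04  0.06] q6 1.12
 t 11.42 p [0.3008 0.0997 0.25  ] w 0.0748 F [ 0.7 -0.2 -0.3] M [-0.04 -0.02  0.03] q6 1.718
((0.49089139699935913, -0.193634033203125), (0.048959679901599884, 0.1411421149969101), 85.9424819946289) 0.06165249095219652
```

View pics/placed.png

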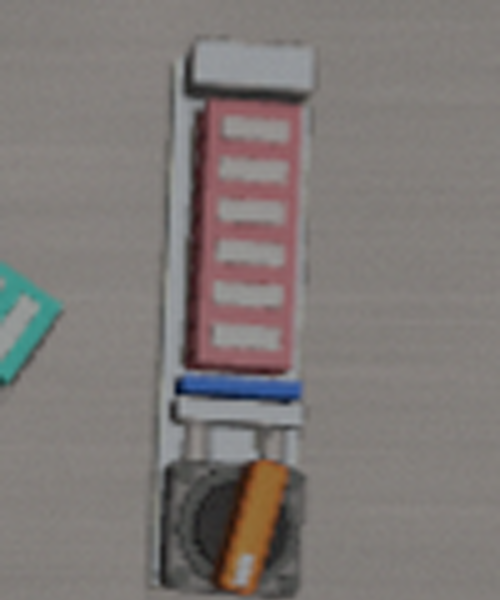

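The picture shows the pink mould on the bed between the stop (row ~90) and the blue jaw (row ~385), straight. It measures at (0.491,−0.194), 85.9°, with its top at about 60 mm. Next I'll pinch the wing and turn it in steps while watching the moment.

```bash
cat >> h.py <<'E'
def mz(n=4):
    v=[]
    for _ in range(n): r.hold(.03); v.append(r.read_state()["torque"][2])
    return float(np.mean(v))
def turn(steps,d,lim):
    for _ in range(steps):
        q=np.array(r.read_state()["joint_positions"]) if not hasattr(turn,'q') else turn.q
        q=q.copy(); q[5]+=d; turn.q=q; r.movej(q); m=mz()
        print(round(q[5],3),round(m,3),end=" | ")
        if abs(m)>lim: break
    st()
E
python3 - <<'E'
from h import *
q=down(161.7); x,y=.337,-.183
command_gripper(.05)
r.reach([x,y,.2],q); r.move_straight([x,y,.106],speed=.1,max_force=8); st("at"); print("M0",mz())
command_gripper(.01,70); st("grip"); print("M",mz())
q0=np.array(r.read_state()["joint_positions"]); np.save("q0.npy",q0); turn.q=q0
turn(3,.2,.24); turn(12,.1,.24); np.save("qc.npy",turn.q)
E
```

```text
at t 15.99 p [ 0.3373 -0.1832  0.1064] w 0.0501 F [-0.7 -0.4 -0.2] M [-0.01  0.02  0.04] q6 -1.949
M0 0.011485531242719756
grip t 16.52 p [ 0.337  -0.1838  0.1065] w 0.0172 F [-4.  -3.4  4.8] M [-0.54  0.64  0.03] q6 -1.949
M 0.003921804798900778
-1.749 -0.097 | -1.549 -0.101 | -1.349 -0.087 |  t 17.98 p [ 0.3361 -0.185   0.1065] w 0.0172 F [ -8.5 -10.1   0.2] M [-1.6   1.37 -0.12] q6 -1.353
-1.249 -0.074 | -1.149 -0.054 | -1.049 -0.059 | -0.949 -0.066 | -0.849 -0.065 | -0.749 -0.068 | -0.649 -0.056 | -0.549 -0.045 | -0.449 -0.047 | -0.349 -0.078 | -0.249 -0.054 | -0.149 -0.089 |  t 22.57 p [ 0.3335 -0.1851  0.1065] w 0.0173 F [-24.1 -17.   10.3] M [-3.01  3.94 -0.03] q6 -0.153
```

No torque rise yet, but the side force has grown to about 30 N, so the tool is 2–3 mm off the screw axis. I'll let go, look and regrip centred.

```bash
python3 - <<'E'
from h import *
command_gripper(.05); s=st("open"); p=s["eef_pos"]
r.move_straight([p[0],p[1],.2],speed=.2); q=s["joint_positions"]
r.reach([.3,.1,.25],down(-4)); st()
im,P=cloud("top"); np.savez("top2.npz",im=im,P=P)
V,U=np.mgrid[:480,:640]; H=P[...,2]
hsv=cv2.cvtColor(im,cv2.COLOR_RGB2HSV)
cl=(abs(U-398)<30)&(V>215)&(V<345)
def rect(m,n):
    p=P[m];p=p[np.isfinite(p).all(1)];print(n,len(p),cv2.minAreaRect(p[:,:2].astype(np.float32)),np.median(p[:,2]))
rect(cl&(H>.05)&((hsv[...,0]>165)|(hsv[...,0]<4))&(hsv[...,1]>60)&(V<300),"mould")
rect(cl&(hsv[...,0]>105)&(hsv[...,0]<130)&(hsv[...,1]>120),"blue")
rect(cl&(H>.106)&(V>295),"wing")
save(cv2.resize(im[270:345,350:450],None,fx=7,fy=7,interpolation=2),"wing2.png")
E
```

```text
open t 22.99 p [ 0.3372 -0.1836  0.1065] w 0.05 F [-0.7 -0.6 -0.1] M [-0.06 -0.01 -0.02] q6 -0.15
 t 25.24 p [0.3    0.0998 0.2496] w 0.0501 F [-0.6  0.9  0. ] M [0.02 0.   0.04] q6 1.718
mould 559 ((0.49842843413352966, -0.19392910599708557), (0.049762628972530365, 0.13932424783706665), 85.9561996459961) 0.06139652919852134
blue 83 ((0.42388927936553955, -0.18811817467212677), (0.058897990733385086, 0.006977108307182789), 86.19285583496094) 0.05700194093604578
wing 205 ((0.3371489942073822, -0.18298110365867615), (0.0639362707734108, 0.018391964957118034), 57.71809768676758) 0.11640426921493305
```

View pics/wing2.png

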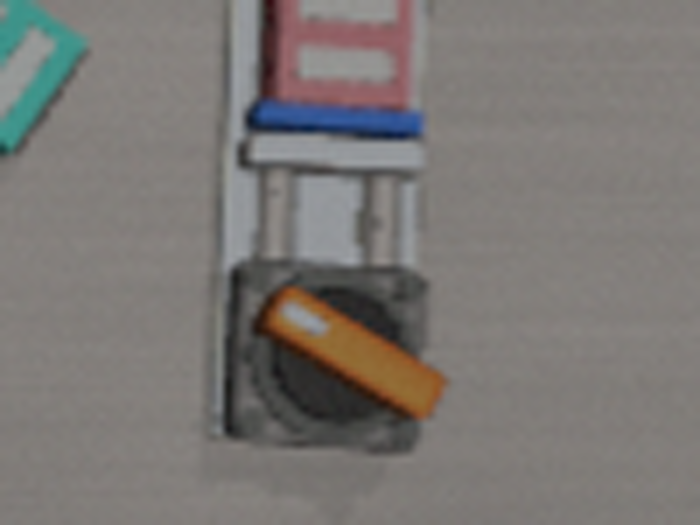

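The wing turned 104° as commanded, the jaw is 14 mm further in, and the mould has been pushed against the stop (clamp x ≈ −10, allowed). The drift implies the screw axis is about 2 mm nearer the base than measured, so I'll regrip at (0.335,−0.1825) and continue in small steps.

```bash
python3 - <<'E'
from h import *
q=down(57.7); x,y=.335,-.1825
r.reach([x,y,.2],q); r.move_straight([x,y,.106],speed=.12,max_force=8); st("at"); print("M0",mz())
command_gripper(.01,70); st("grip"); print("M",mz())
turn.q=np.array(r.read_state()["joint_positions"])
turn(7,.08,.27); np.save("qc.npy",turn.q)
E
```

```text
at t 27.85 p [ 0.3354 -0.1826  0.1064] w 0.0501 F [-0.2  0.   0.7] M [-0.   -0.03  0.01] q6 -0.137
M0 0.009106894708861588
grip t 28.37 p [ 0.3347 -0.1823  0.1065] w 0.0171 F [-3.1  1.1  7.9] M [ 0.22  0.48 -0.11] q6 -0.137
M -0.07568651167045702
-0.057 -0.066 | 0.023 -0.013 | 0.103 0.009 | 0.183 0.023 | 0.263 0.118 | 0.343 0.122 | 0.423 0.086 |  t 31.18 p [ 0.3349 -0.1826  0.1066] w 0.0169 F [ 2.2 -4.7  1.9] M [-0.91 -0.31  0.14] q6 0.421
```

Side force is now low and the moment is rising, but its sign and offset are muddy. I'll release and check the slip directly: jaw body travel against wing angle, and the yellow marks.

```bash
cat > look.py <<'E'
from h import *
import sys
n=sys.argv[1]
s=st("held"); print("tau6",np.round(s["tau"],2))
command_gripper(.05); s=st("open"); p=s["eef_pos"]
r.move_straight([p[0],p[1],.2],speed=.25)
r.reach([.3,.1,.25],down(-4)); st()
im,P=cloud("top"); np.savez(n+".npz",im=im,P=P)
im2,P2=cloud("side"); np.savez(n+"s.npz",im=im2,P=P2)
V,U=np.mgrid[:480,:640]; H=P[...,2]
hsv=cv2.cvtColor(im,cv2.COLOR_RGB2HSV)
cl=(abs(U-398)<30)&(V>215)&(V<345)
def rect(m,t):
    p=P[m];p=p[np.isfinite(p).all(1)];print(t,len(p),cv2.minAreaRect(p[:,:2].astype(np.float32)),np.median(p[:,2]))
rect(cl&(H>.05)&((hsv[...,0]>165)|(hsv[...,0]<4))&(hsv[...,1]>60)&(V<300),"mould")
rect(cl&(hsv[...,0]>105)&(hsv[...,0]<130)&(hsv[...,1]>120),"blue")
rect(cl&(H>.106)&(V>295),"wing")
a=cv2.resize(im[270:345,360:435],None,fx=7,fy=7,interpolation=2)
b=cv2.resize(im2[205:280,395:434],None,fx=7,fy=7,interpolation=2)
save(np.hstack([a,b]),n+".png")
E
python3 look.py look3
```

```text
held t 31.18 p [ 0.3349 -0.1826  0.1066] w 0.0169 F [ 2.2 -4.7  1.9] M [-0.91 -0.31  0.14] q6 0.421
tau6 [  1.19 -31.   -12.58   0.73   1.41   0.14]
open t 31.6 p [ 0.3343 -0.1819  0.1063] w 0.0502 F [-0.6 -0.6 -0.2] M [0.   0.04 0.05] q6 0.423
 t 33.31 p [0.3    0.0997 0.2494] w 0.0501 F [0.2 0.4 0. ] M [-0.06  0.01  0.  ] q6 1.717
mould 559 ((0.4992256760597229, -0.1938324123620987), (0.04957742989063263, 0.13892488181591034), 85.58265686035156) 0.06169652052863844
blue 75 ((0.4247899353504181, -0.18856944143772125), (0.05906829610466957, 0.006754875183105469), 85.95524597167969) 0.05619424178710342
wing 207 ((0.3368977904319763, -0.18302716314792633), (0.06549564003944397, 0.01876574568450451), 35.597755432128906) 0.11647404475031933
```

View pics/look3.png

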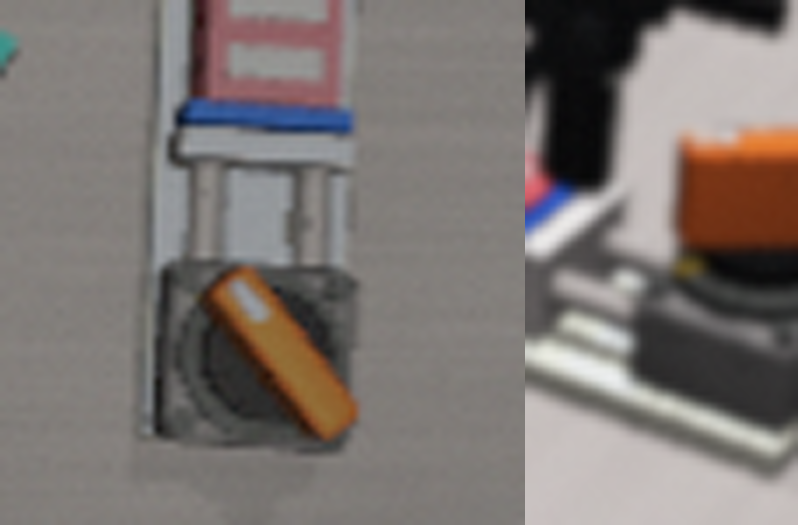

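The white end of the wing is at 35.6° (a total turn of 2.20 rad), and the jaw face has stopped at the mould with the spring gap closing. Drum and collar show one yellow blob, so there's no visible slip. The wing followed only 0.39 of the 0.56 rad, so the pads slipped on it. I'll regrip harder and turn about 0.42 rad more.

```bash
python3 - <<'E'
from h import *
q=down(35.6); x,y=.335,-.1825
r.reach([x,y,.2],q); r.move_straight([x,y,.1035],speed=.12,max_force=8); st("at"); print("M0",mz())
command_gripper(.01,115); st("grip"); print("M",mz())
turn.q=np.array(r.read_state()["joint_positions"])
turn(7,.06,.6); np.save("qc.npy",turn.q)
E
python3 look.py look4
```

```text
at t 35.68 p [ 0.3354 -0.1826  0.1039] w 0.05 F [ 0.5 -0.2 -0.2] M [ 0.02 -0.06 -0.01] q6 0.249
M0 0.0005790697521667158
grip t 36.21 p [ 0.335  -0.1825  0.104 ] w 0.0166 F [-1.3  0.8  6.7] M [ 0.29  0.22 -0.01] q6 0.249
M -0.0009779769848847712
0.309 0.036 | 0.369 0.095 | 0.429 0.109 | 0.489 0.089 | 0.549 0.131 | 0.609 0.128 | 0.669 0.073 |  t 39.02 p [ 0.3352 -0.1827  0.1041] w 0.0168 F [-1.1 -5.1  1.9] M [-0.93  0.12  0.01] q6 0.667
held t 39.02 p [ 0.3352 -0.1827  0.1041] w 0.0168 F [-1.1 -5.1  1.9] M [-0.93  0.12  0.01] q6 0.667
tau6 [  1.76 -31.45 -13.44   0.99   0.87   0.07]
open t 39.44 p [ 0.3348 -0.1821  0.1039] w 0.0499 F [0.1 0.8 0.2] M [-0.02  0.02 -0.05] q6 0.669
 t 41.08 p [0.3001 0.0996 0.2494] w 0.05 F [-0.5 -1.  -1.1] M [ 0.   -0.03 -0.03] q6 1.717
mould 556 ((0.49900132417678833, -0.19449765980243683), (0.05027376115322113, 0.138926699757576), 86.10639953613281) 0.06157514709694069
blue 74 ((0.4246503412723541, -0.18869620561599731), (0.05940611660480499, 0.006636838428676128), 85.22949981689453) 0.05674165712956118
wing 205 ((0.336822509765625, -0.1830136924982071), (0.06564480066299438, 0.018937651067972183), 21.333078384399414) 0.11642427228062008
```

View pics/look4.png

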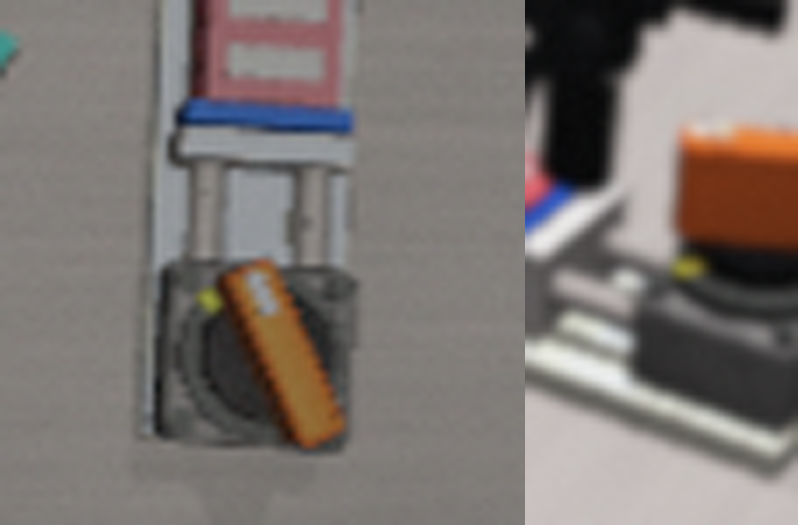

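The mark on the collar is now visible at (208,298) beside the wing's white end, while in the side view it stands still. So the clutch has slipped. I'll measure the angle between that mark and the wing.

```bash
python3 - <<'E'
from h import *
def run(n,s):
    z=np.load(n+s+".npz"); im,P=z["im"],z["P"]
    h=cv2.cvtColor(im,cv2.COLOR_RGB2HSV)
    near=np.hypot(P[...,0]-.337,P[...,1]+.183)<.05
    m=near&(h[...,0]>24)&(h[...,0]<36)&(h[...,1]>110)
    p=P[m]; v,u=np.nonzero(m)
    if len(p):
        c=np.median(p,0); d=p[:,:2]-[.337,-.183]
        print(n+s,len(p),"uv",u.mean().round(1),v.mean().round(1),np.round(c,4),"deg each",np.round(np.degrees(np.arctan2(d[:,1],d[:,0]))),"z",np.round(p[:,2],3),"rad",np.round(np.hypot(*d.T),3))
    else: print(n+s,"none")
for n in("top0",): run(n,"")
run("side0","");run("top2","")
for n in("look3","look4"):
    for s in("","s"): run(n,s)
E
```

```text
top0 none
side0 none
top2 none
look3 none
look3s none
look4 9 uv 389.6 312.3 [ 0.358  -0.1652  0.0659] deg each [41. 37. 46. 44. 40. 47. 44. 40. 48.] z [0.068 0.067 0.059 0.066 0.065 0.062 0.066 0.068 0.066] rad [0.031 0.029 0.03  0.029 0.027 0.027 0.026 0.024 0.024]
look4s 13 uv 418.3 242.7 [ 0.351  -0.1601  0.0679] deg each [26. 54. 47. 45. 70. 60. 62. 63. 58. 70. 79. 63. 62.] z [0.064 0.069 0.066 0.065 0.071 0.069 0.069 0.068 0.065 0.068 0.07  0.066
 0.065] rad [0.021 0.028 0.023 0.02  0.024 0.033 0.031 0.028 0.023 0.024 0.025 0.031
 0.027]
```

```bash
python3 - <<'E'
from h import *
a=np.load("top0.npz")["im"].astype(int); b=np.load("look4.npz")["im"].astype(int)
for n,(u,v,w,h) in dict(short=(188,255,18,30),chip=(226,264,17,36)).items():
    print(n,"mean abs image change",abs(a-b)[v-h:v+h,u-w:u+w].mean().round(2))
st("final"); r.finish_job()
E
```

```text
short mean abs image change 2.61
chip mean abs image change 2.57
final t 41.18 p [0.3003 0.0993 0.2495] w 0.05 F [0.6 0.3 1. ] M [ 0.01 -0.02  0.02] q6 1.718
the job is handed in; nothing more can be done
```

I laid the sound mould (six ribs, full outline) on the clamp bed and released it. I then turned the thumbscrew clockwise until the clutch slipped and handed the job in at about 41 s. I don't know the verdict, since the hand-in reports none.

**Last checks:**
- **Mould:** it lies against the end stop at clamp x ≈ −10 mm, on the centre line within about 1 mm and parallel to the clamp. The blue jaw is against it.
- **Slip:** the yellow collar mark is about 22° behind the wing, so the slip is about 0.37 rad (plausibly 0.2–0.5). Collar and jaw did not move while the wing turned its last 0.25 rad.
- **Damaged moulds:** the camera picture of both is unchanged apart from noise.
- **Arm:** it stands clear and touches nothing.

**What disagreed:**
- **Torque:** the wrist moment reading never showed a clean 0.30 N m plateau, only about 0.1. I judged the slip from the marks and the jaw standing still, and I did not measure the 4 N pinch force directly.
- **Grip on the wing:** the first grip was about 2 mm off the screw axis and built up about 30 N of side force, so I regripped centred. In the later grips the wing followed only about 60–70 % of the commanded turn.
- **Other things on the table:** I did not separately measure whether the nozzle, jar, bowl and the rest had moved.

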